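# Free and hold back the belt sander's tension arm

### The arm

A 7-joint arm with a two-finger parallel gripper is mounted at the origin on the work surface. World frame = base frame: x ahead of the robot, y to its left, z up, the work surface at z = 0. Lengths are in mm, angles in rad, forces in N, time in s.
With the tool pointing down it reaches from about 400 to 875 mm from the base axis. Payload 4.4 kg.
Tool frame: the origin (TCP) lies at the very end of the fingers, on their centre line; the grasp point (between the pads) lies ctrl.grip_point_offset behind it (ctrl.grip_point_offset is the distance from the TCP to the grasp point, in mm); z points along the fingers, y is the line along which they close (so a half turn about z gives the same grasp; the last joint's range is limited). The gripper opens to 85 mm and grips with 20 to 120 N. Pads are 22 mm wide; open, the fingers measure 114 mm over their backs; the gripper's body (76 mm by 85 mm) begins 54 mm behind the grasp point. The pads swing forward as they close: fully open they stand 13 mm farther back than shut.
Start: joints at [1.046, 0.628, 0.038, 1.517, -0.027, 0.996, -0.02], TCP at [287.895, -582.781, 231.313] pointing down, gripper open.
Joint ranges: [-3.06, 3.06], [-0.37, 2.12], [-1.25, 1.32], [0.18, 2.47], [-1.1, 4.24], [0.23, 1.98], [-2.94, 2.94]. Speed limits (rad/s): [2.57, 2.57, 3.14, 3.14, 3.14, 3.14, 3.14].

### API

Orientations are given as [roll, pitch, yaw] about the fixed x, y, z axes, in that order (R = Rz(yaw) Ry(pitch) Rx(roll)).
In Python, from cell import read_state, cams, ctrl, models gives the robot as it stands. The module is installed in compiled form; this text tells all that it offers.
- The arm moves only by the tool run_rows, called after "Request:" as name(argument=value, ...), one argument or row to a line, values as JSON. Schema: {"type":"object","properties":{"motion":{"type":"array","items":{"type":"array","items":{"type":"array","items":{"type":"number"},"minItems":7,"maxItems":7},"minItems":1,"maxItems":12},"minItems":1,"maxItems":1},"only":{"type":"string"},"quiet":{"type":"boolean"},"lines":{"type":"string"}},"required":["motion"],"additionalProperties":false}. motion is a list that holds a single list of rows (three levels of brackets), with 1 to 12 rows, each of 7 numbers: dx, dy, dz in fractions of the full range, 1 being 1000 mm, then a rotation vector rx, ry, rz in a scale on which 1.0 is pi/2 rad, then the finger opening in mm; each row shifts and turns the commanded pose from where the row before left it, along the tool's axes as they then stand; what a row does not reach is not made up. A row lasts 1/10 s, in which the tool goes at most 50 mm and 0.15 rad, less where a joint would pass 70% of its speed; a pose out of reach is approached as far as the arm can. The fingers move at their own pace and stop on an object; the grip force is fixed at half the most. Time passes only in rows, so rows that do not move let the fingers close. The tool returns the time, the measured TCP pose, the force, the opening and the grip force at its end. only (a regular expression) keeps the lines of the reply that match it, lines (a string "A,B") keeps lines A to B, and quiet returns only ok. A shift or turn number past 1, either way, is cut back to 1. Input that does not fit is refused with a message, and nothing moves.
- read_state(): the state, without advancing time (a new reading comes with each control period).
- cams.get_image(name): name is "scene" or "top" or "wrist"; returns (picture, depth): 384x512x3 uint8, blue, green, red; 384x512 float32, mm along the optical axis (not along the pixel's ray), 0 where there is no reading.
- cams.calibration(name): a dict with "fx", "fy", "cx", "cy" (pixels), "rvec" (rotation vector, rad) and "tvec" (3), from world to camera coordinates, as OpenCV has them; the wrist camera has in their place "hand_eye" (4x4, takes a point from camera to tool coordinates, whose origin is the TCP and whose axes are the flange's). Camera axes: x right, y down, z forward; pixel columns grow to the right and rows downward; lengths in mm; the calibration is good to about 2 mm. The wrist camera is an equidistant fisheye: a pixel r from the principal point sees the ray r / f radians off the axis. A picture is of the moment at which its call begins: read the wrist's pose just before it. calibration takes no time and is no camera call.
- ctrl.finish_job(): hands the job in; it is judged then, once.
Trained networks look in the newest picture that a camera, given by its name, has taken for a name from the list of things; names that differ only in an ending like _2 or _b are one class to them, and where a whole thing is asked for, a point or a joint stands for the part that bears it (a point fixed in the world has none). Each returns a list of dicts, best first, with "confidence" (0 to 1); they miss things now and then, are a little off and sometimes report something else, mostly with a low value. They report only what shows in the picture. A call takes as long as a camera call. They do not tell look-alikes from the thing itself.
- models.search_frame(thing, camera): "extent" ([left, top, right, bottom] in pixels, round what is visible of it).
- models.mark_of(thing, camera): "position" ([column, row] in pixels: a listed point, or the origin of a listed thing).
The state is a dict: "clock": time; "qpos": joint angles; "qd": joint speeds; "tau": joint torques, N m; "eef_pos": TCP position; "tool_rot": TCP orientation; "force": force on the tool from outside, world axes, zero at the start; "torque": the same for the moment, N m; "width": finger opening in mm; "gripper_force": force on a finger pad.
Only numpy, scipy, OpenCV 4.12 (cv2) and the standard library are available. Lean on these libraries where they do the work, as an engineer would, in place of code of your own. Each camera call takes 0.05 s, during which the arm holds its last target. There are 200 camera calls.

### The job

The bench belt sander is stripped for a new belt: take the T-key from its wooden stand, turn the slotted lock screw a quarter turn anticlockwise (seen from above) with it to free the tension arm, and put the key back upright in the stand. Then push the arm's upright thumb lever round against its spring, past both ratchet clicks and fully back to the stop, and finish while still holding it there with the fingers (the ratchet alone lets it come forward a little) so that I can slip the belt on. Keep the hand off the idler drum, and leave everything else on the bench where it is.

Things in the scene. Friction and masses are not known exactly. Their poses are not given: they have to be found in the camera images.
- sander: Bench belt sander, fixed. Grey bed 260 (x) x 380 (y) x 20 mm, origin under its centre; its -x side faces the robot. On it, mm in its axes: drive drum 60 across, top z 154, at (50, 125); platen 120 long, top z 140, at x 68; switch box 85 x 60, top z 76, at (-75, 145); pawl block (knob top z 61) at (-20, -25); arm's post, top z 76, at (-20, -100); lock screw (-65, -147). Motor under the bench.
- pivot (a point): Axis of the tension arm, on the bed's top face (bed offset -20, -100, 20 mm); it does not move.
- lever_mid (a point): Middle, 58 mm above the bench, of the thumb lever: upright paddle with rubber grip, 28 mm wide along the arm (x), 15 mm thick (y), from 24 to 81 mm above the bench, on the near end of the tension arm, 88 mm from the pivot. x points along the arm to the pivot. Push it towards its own -y. On its +y side 60 mm are free above the bed. The 12 mm wide arm bar below it has its top 34 mm above the bench.
- tension_arm (a joint): Angle of the tension arm (rad): 0 sprung fully out, 0.48 fully back on its stop; positive is anticlockwise from above (thumb lever to the bed's -y, idler towards the drive drum). Spring 0.6 N m at 0, 1.15 at 0.48: 7 to 13 N at the lever, a little more over the ratchet teeth. Clicks near 0.16 and 0.36; let go, it springs out to the last click (0.15, 0.35). Blocked (gives under 0.1) while locked.
- idler: Idler drum, aluminium, 40 mm across, standing on the far end of the tension arm, 70 mm from the pivot; origin on its axis at the bed's top face, its top at 120 mm above that. It spins freely. Do not touch it.
- lock_slot (a point): Centre of the floor of the lock screw's slot, 40 mm above the bench. Steel head 28 mm across, its top 48 mm above the bench; straight slot right across it, 5 mm wide, 8 mm deep, open at both ends, along this point's x axis.
- lock_screw (a joint): Angle of the lock screw (rad): 0 to 0.1 = locked, 1.57 = stop, freed (the arm is clear from about 1); positive is anticlockwise seen from above. It stays where it is left; friction 0.12 N m.
- key: T-key upright in the stand, about 160 g; origin at the blade's tip, z up the shank. Blade 18 mm wide (x), 3 mm thick (y; 1.6 mm in the last 4 mm), 17 mm long; shank 12 mm; collar 36 mm across, z = 45 to 50, rests on the stand; wooden cross handle 80 mm long (x), 14 mm thick (y), z = 86 to 110 mm.
- key_grip (a point): Centre of the key's cross handle, 98 mm above the blade's tip; x along the handle and the blade.
- key_collar (a point): On the key's axis at the underside of its collar, 45 mm above the tip.
- key_stand: Fixed wooden block 85 x 85 x 50 mm, origin under its centre, with one upright bore 25 mm across right through it, its mouth bevelled 3 mm.
- stand_bore (a point): Centre of the bore's mouth on the stand's top, 50 mm above the bench; the underside of the key's collar rests here.
- tub: Bystander: plastic tub with screw lid, 96 mm across, 87 mm high. Leave it alone.
- bottle: Bystander: glass bottle, 68 mm across, 170 mm high. Leave it alone.
- jar: Bystander: small lidded glass jar, 56 mm across, 60 mm high. Leave it alone.
- marker: Bystander: marker pen lying down, 140 mm long, 19 mm thick. Leave it alone.
- pick_box: Bystander: flat cardboard box, 62 x 95 x 22 mm. Leave it alone.
- scroll: Bystander: gilt scroll ornament lying down, 135 mm long, 22 mm high. Leave it alone.
- leaf: Bystander: gilt leaf ornament lying flat, 90 mm long, 16 mm high. Leave it alone.
- brush: Bystander: brush lying down, about 200 mm long. Leave it alone.
Things that resemble listed ones, but are neither listed nor needed, are in the scene too. What is shaped like the key but green, red or yellow is not meant.

How it is judged:
By the outcome, as a careful person would: the job done as asked, in the order asked, and still so for the second after the job is handed in, while the arm keeps its last pose, push and grip.
It also fails if it takes over 61 s, if anything falls off the work surface, if the arm or the gripper's body presses on something with over 40 N, if the wrist force passes 120 N, or if a joint passes its speed limit or range.

## Working session

There is one attempt and no reset: what is moved stays moved. The work goes in short steps, Python scripts to look and compute and a tool call to move; the robot and the scene stay as the last step left them, time stands still between calls to the robot, and variables do not carry over. Pictures are saved under pics/ and viewed, at most 10 in all, crops included, and the job is handed in when it is done.

```bash
mkdir -p pics; cat > h.py <<'E'
import numpy as np, cv2
from scipy.spatial.transform import Rotation as R
from cell import read_state, cams, ctrl, models
def save(n,img,crop=None,s=1):
    if crop: l,t,r,b=crop; img=img[t:b,l:r]
    cv2.imwrite(f'pics/{n}.png',cv2.resize(img,None,fx=s,fy=s,interpolation=cv2.INTER_CUBIC))
def ray(cam,uv,st=None):
    c=cams.calibration(cam); x=(uv[0]-c['cx'])/c['fx']; y=(uv[1]-c['cy'])/c['fy']
    if cam=='wrist':
        r=np.hypot(x,y); k=np.sin(r)/r if r>1e-9 else 1
        d=np.array([x*k,y*k,np.cos(r)]); H=np.array(c['hand_eye'])
        T=np.eye(4); T[:3,:3]=R.from_euler('xyz',st['tool_rot']).as_matrix(); T[:3,3]=st['eef_pos']
        M=T@H; return M[:3,3],M[:3,:3]@d
    Rm=cv2.Rodrigues(np.array(c['rvec'],float))[0]; t=np.array(c['tvec'],float).ravel()
    return -Rm.T@t, Rm.T@np.array([x,y,1.])
def atz(cam,uv,z,st=None):
    o,d=ray(cam,uv,st); return o+d*(z-o[2])/d[2]
def atd(cam,uv,D):
    o,d=ray(cam,uv); return o+d*D
def tri(rs):
    A=0;b=0
    for o,d in rs:
        d=d/np.linalg.norm(d);P=np.eye(3)-np.outer(d,d);A=A+P;b=b+P@o
    p=np.linalg.solve(A,b); return p,[np.linalg.norm(np.cross(p-o,d/np.linalg.norm(d))) for o,d in rs]
E
python3 - <<'E'
from h import *
np.set_printoptions(precision=1,suppress=True)
ims=[cams.get_image(c) for c in('scene','top')]
save('a',cv2.resize(np.vstack([i[0] for i in ims]),None,fx=.78,fy=.78))
for n,im in zip(('scene','top'),ims):
    save(n,im[0],None,1.5)
    np.save(n+'_d.npy',im[1])
    print(n,ray(n,(256,192)))
    for t in('sander','pivot','lever_mid','lock_slot','key','key_grip','key_collar','key_stand','stand_bore','idler'):
        print(t,[(np.round(m['position'],1).tolist(),round(m['confidence'],2)) for m in models.mark_of(t,n)[:3]])
st=read_state();print(st['clock'],st['eef_pos'],st['tool_rot'],ctrl.grip_point_offset,cams.calibration('wrist'))
E
```

```text
scene (array([1013.8,  120.7,  912.9]), array([-0.5, -0.1, -0.8]))
sander [([262.3, 245.0], 0.56)]
pivot []
lever_mid [([239.6, 203.6], 0.72)]
lock_slot [([209.3, 218.7], 0.41)]
key [([131.1, 307.3], 0.78), ([239.8, 202.9], 0.71), ([216.1, 257.2], 0.67)]
key_grip [([155.5, 161.9], 0.87), ([117.7, 293.2], 0.79), ([110.9, 163.4], 0.71)]
key_collar [([127.3, 301.2], 0.91), ([162.3, 175.2], 0.73), ([183.9, 110.3], 0.69)]
key_stand [([163.9, 186.6], 0.72), ([405.7, 226.5], 0.62), ([241.0, 200.8], 0.58)]
stand_bore [([160.6, 174.2], 0.63)]
idler [([218.4, 259.3], 0.95)]
top (array([ 166.1,   32.7, 1680.2]), array([ 0.2, -0. , -1. ]))
sander [([246.7, 174.7], 0.91)]
pivot [([273.7, 175.6], 0.74)]
lever_mid [([270.3, 198.9], 0.91)]
lock_slot []
key [([338.7, 210.1], 0.74), ([344.8, 288.0], 0.62), ([325.1, 117.3], 0.61)]
key_grip [([325.5, 110.3], 0.69), ([341.8, 202.8], 0.62), ([380.6, 200.7], 0.48)]
key_collar [([337.8, 206.3], 0.72), ([326.2, 110.7], 0.68), ([349.2, 288.7], 0.54)]
key_stand [([339.2, 212.4], 0.93)]
stand_bore [([338.9, 209.7], 0.6), ([270.8, 201.7], 0.3)]
idler [([277.2, 158.0], 0.48)]
1.1 [ 287.9 -582.8  231.3] [ 3.1 -0.   0.5] 18.700000000000003 {'fx': 297.3186396354542, 'fy': 297.3186396354542, 'cx': 251.57021106677885, 'cy': 190.28978997308766, 'hand_eye': array([[   0. ,   -1. ,   -0.3,   67. ],
       [   1. ,    0. ,    0. ,    0.3],
       [  -0. ,   -0.3,    1. , -143.3],
       [   0. ,    0. ,    0. ,    1. ]])}
```

View pics/scene.png

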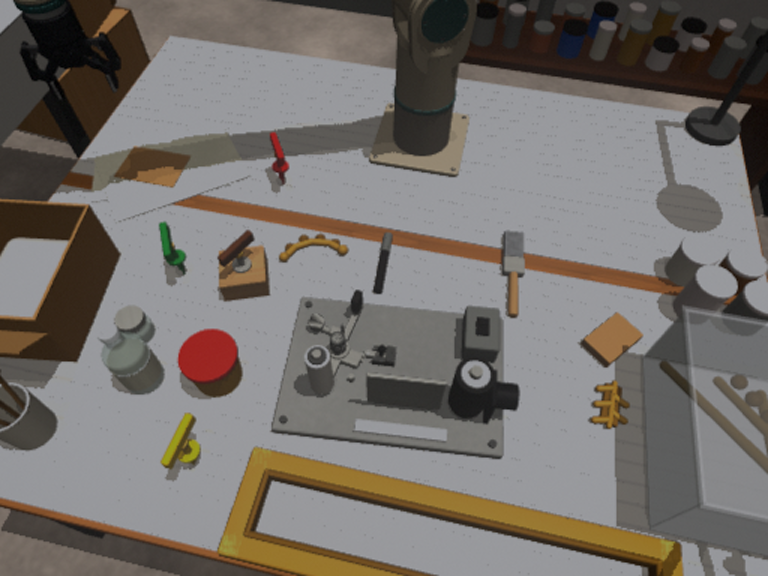

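View pics/top.png

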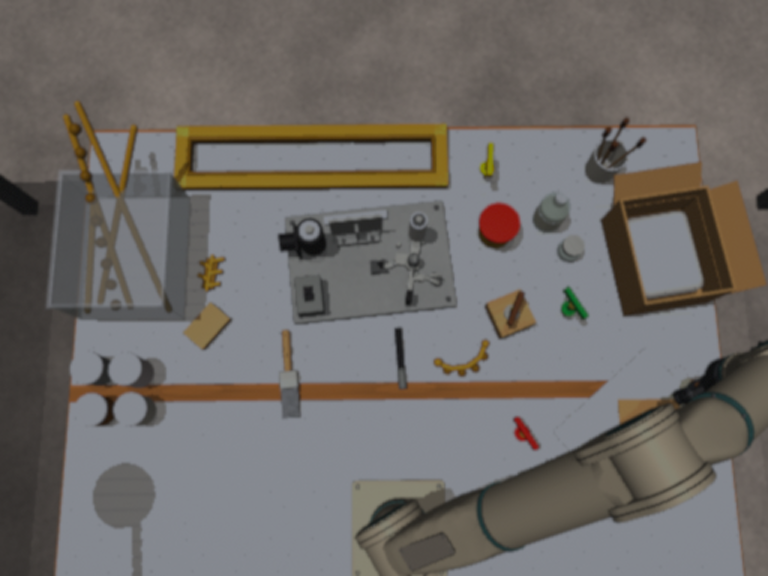

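The brown T-key in the wooden stand, at scene (240,262)/1.5 and top (515,310)/1.5, is the one meant. The green, red and yellow look-alikes lie loose on the bench. The lever is at top (409,297)/1.5 and the lock screw at about (434,281)/1.5.

```bash
python3 - <<'E'
from h import *
np.set_printoptions(precision=1,suppress=True)
a=cv2.imread('pics/scene.png'); b=cv2.imread('pics/top.png')
A=cv2.resize(a[200:320,150:330],(780,520)) 
s,_=cams.get_image('scene'); t,_=cams.get_image('top')
c1=cv2.resize(s[145:205,95:215],(800,400),interpolation=cv2.INTER_CUBIC)[:,:400]
c1=cv2.resize(s[145:205,130:190],(390,390),interpolation=cv2.INTER_CUBIC)
c2=cv2.resize(t[130:220,190:310],(800,600),interpolation=cv2.INTER_CUBIC)
c3=cv2.resize(t[180:230,315:365],(390,390),interpolation=cv2.INTER_CUBIC)
cv2.imwrite('pics/keycrop.png',np.hstack([c1,c3]))
# key estimates
for nm,z in(('key_grip',103),('key_collar',50),('stand_bore',50),('key',5),('key_stand',0),('lever_mid',58),('lock_slot',40),('pivot',20),('sander',0),('idler',20)):
  for c in('scene','top'):
    for m in models.mark_of(nm,c)[:4]: print(nm,c,np.round(m['position'],1),round(m['confidence'],2),atz(c,m['position'],z)[:2])
# bed corners, top picture/1.5
for n,cs in(('top',[(287,217),(446,203),(455,306),(295,321)]),('scene',[(303,298),(505,311),(503,453),(274,430)])):
  print(n,[atz(n,np.array(p)/1.5,20)[:2] for p in cs])
E
```

```text
key_grip scene [156.3 164.3] 0.84 [ 466.  -264.1]
key_grip scene [ 82.2 190.1] 0.76 [ 587.9 -420.2]
key_grip scene [406.2 226.5] 0.75 [510.6 402.8]
key_grip scene [162.7 315.5] 0.71 [ 844.7 -107.2]
key_grip top [401.5 192.6] 0.87 [ 511.8 -455. ]
key_grip top [297.9 113.1] 0.81 [ 794.4 -119.3]
key_grip top [318.2 305.8] 0.57 [ 148.6 -166. ]
key_grip top [342.7 204.5] 0.5 [ 473.2 -258.4]
key_collar scene [ 97.8 178.2] 0.93 [ 513.4 -431.6]
key_collar scene [204.4 112.3] 0.84 [ 197.5 -214. ]
key_collar scene [161.5 175.9] 0.75 [ 465.9 -260.3]
key_collar scene [144.8 305.9] 0.56 [ 822.  -169.6]
key_collar top [331.2 298.1] 0.82 [ 172.2 -216.1]
key_collar top [389.7 197.2] 0.79 [ 507.7 -429.9]
key_collar top [270.1 202.5] 0.68 [492.4 -21. ]
key_collar top [313.1 118.1] 0.61 [ 796.3 -177.8]
stand_bore scene [159.7 177. ] 0.56 [ 470.7 -263.9]
stand_bore scene [ 89.6 219.9] 0.3 [ 642.  -393.7]
key scene [342.8 179.9] 0.67 [330.7 251.3]
key scene [116.6 177.8] 0.66 [ 473.6 -407.1]
key scene [194.1 112.9] 0.57 [ 165.5 -264.4]
key scene [131.2 308.3] 0.56 [ 824.5 -214.5]
key top [323.4 113.4] 0.
[... 308 characters left out ...]
cene [239.1 200.3] 0.78 [501.1 -25. ]
lever_mid scene [161.4 187.7] 0.28 [ 508.9 -243.1]
lever_mid top [270.1 200.5] 0.97 [497.7 -20.8]
lock_slot scene [210.4 216.6] 0.44 [557.4 -90.8]
lock_slot top [289.2 183. ] 0.61 [562.7 -88.4]
lock_slot top [268.4 198.5] 0.34 [508.5 -15.7]
pivot scene [225.8 233.3] 0.96 [587.  -41.4]
pivot top [273.9 178.2] 0.9 [585.3 -36.6]
sander scene [261.2 245.4] 0.74 [591.5  56.7]
sander top [244.1 176.4] 0.76 [597.8  68.5]
idler top [274.  154.4] 0.57 [672.4 -38.3]
top [array([711., 256.]), array([ 742.9, -123. ]), array([ 492.2, -137.2]), array([459.9, 232.4])]
scene [array([ 496.3, -134.9]), array([440.2, 240.5]), array([707.3, 263.1]), array([ 751.1, -107. ])]
```

View pics/keycrop.png

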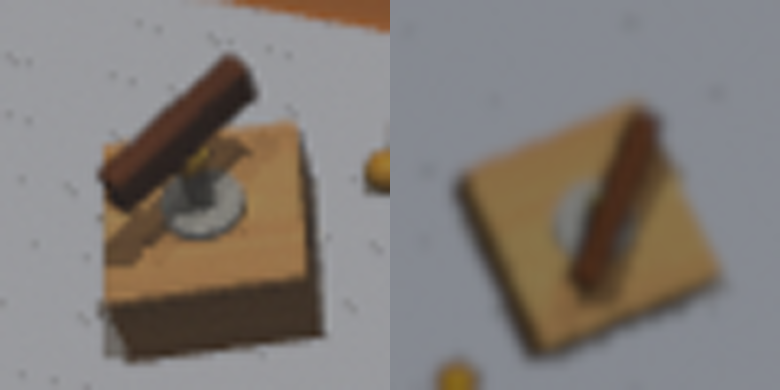

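```bash
cat >> h.py <<'E'
def go(p,yaw=None):
    st=read_state(); M=R.from_euler('xyz',st['tool_rot']).as_matrix()
    print('clk',round(st['clock'],2),'at',np.round(st['eef_pos'],1),'rot',np.round(st['tool_rot'],4),'w',round(st['width'],1),'j7',round(st['qpos'][6],2),'F',np.round(st['force'],1))
    print('tool d',np.round(M.T@(np.array(p,float)-st['eef_pos']),1))
    if yaw is not None:
        print('rotvec',np.round((R.from_matrix(M).inv()*R.from_euler('xyz',[np.pi,0,yaw])).as_rotvec(),4))
E
python3 - <<'E'
from h import *
k=[atz('top',(340,217.2),110),atz('top',(348.3,194.1),110)];d=k[1]-k[0];print(k,np.arctan2(d[1],d[0]))
go((490,-200,280),-0.34)
E
```

```text
[array([ 429.71636292, -246.32215482,  110.        ]), array([ 506.62177776, -277.17707008,  110.        ])] -0.3815456152975578
clk 2.2 at [ 287.9 -582.8  231.3] rot [-3.1416 -0.      0.4587] w 85.3 j7 -0.02 F [-0.4  0.2 -0. ]
tool d [ 350.7 -253.7  -48.7]
rotvec [-0.     -0.      0.7987]
```

The rows are not in the units I measure in: shifts go in shares of 1000 mm and turns go in shares of pi/2 rad. I convert before sending: 35 mm / 1000 = 0.035, -25 mm / 1000 = -0.025.

Request:
run_rows(
  motion=[
    [[0.035, -0.025, -0.005, 0, 0, 0, 85], [0.035, -0.025, -0.005, 0, 0, 0, 85], [0.035, -0.025, -0.005, 0, 0, 0, 85], [0.035, -0.025, -0.005, 0, 0, 0, 85], [0.035, -0.025, -0.005, 0, 0, 0, 85], [0.035, -0.025, -0.005, 0, 0, 0, 85], [0.035, -0.025, -0.005, 0, 0, 0, 85], [0.035, -0.025, -0.005, 0, 0, 0, 85], [0.035, -0.025, -0.005, 0, 0, 0, 85], [0.035, -0.025, -0.005, 0, 0, 0, 85]],
  ],
)

```text
clock: 3.2
eef_pos: [491.7, -202.1, 281.8]
tool_rot: [3.141, -0.0, 0.459]
force: [0.4, -0.5, -0.2]
width: 85.2
gripper_force: 0.0
```

Request:
run_rows(
  motion=[
    [[0, 0, 0, 0, 0, 0.0891, 85], [0, 0, 0, 0, 0, 0.0891, 85], [0, 0, 0, 0, 0, 0.0891, 85], [0, 0, 0, 0, 0, 0.0891, 85], [0, 0, 0, 0, 0, 0.0891, 85], [0, 0, 0, 0, 0, 0.0891, 85], [0, 0, 0, 0, 0, 0, 85], [0, 0, 0, 0, 0, 0, 85]],
  ],
)

```text
clock: 4.0
eef_pos: [491.1, -203.5, 281.4]
tool_rot: [3.142, -0.0, -0.378]
force: [0.4, -0.6, -1.6]
width: 84.8
gripper_force: 0.0
```

```bash
python3 - <<'E'
from h import *
np.set_printoptions(precision=1,suppress=True)
st=read_state();go((468,-261,130),-.38)
w,_=cams.get_image('wrist');save('w1',w,None,1.5)
for nm,z in(('key_grip',103),('key_collar',50),('stand_bore',50),('lever_mid',58),('lock_slot',40),('pivot',20),('sander',0),('idler',20)):
    for m in models.mark_of(nm,'wrist')[:3]: print(nm,np.round(m['position'],1),round(m['confidence'],2),atz('wrist',m['position'],z,st)[:2])
E
```

```text
clk 4.0 at [ 491.1 -203.5  281.4] rot [ 3.1 -0.  -0.4] w 84.8 j7 -1.5 F [ 0.4 -0.6 -1.6]
tool d [ -0.3  62.  151.4]
rotvec [ 0. -0.  0.]
key_grip [307.7 169.5] 0.85 [ 470.2 -263.5]
key_grip [251.8 241.9] 0.75 [ 411.5 -173.2]
key_grip [411.4  69.7] 0.62 [ 538.5 -425.1]
key_collar [397.9  93.1] 0.83 [ 511.1 -424.4]
key_collar [296.1 165.5] 0.61 [ 467.  -256.7]
key_collar [327.  320.8] 0.46 [ 203.5 -224.7]
stand_bore [297.3 164. ] 0.87 [ 468.3 -258.8]
stand_bore [291.6 156.3] 0.52 [ 480.4 -255.3]
lever_mid [127.5 201.8] 0.73 [506.8 -27.3]
lever_mid [308.8 172.8] 0.69 [ 454.  -268.3]
lock_slot [158.6 152.4] 0.7 [549.9 -93.2]
pivot [119.  137.3] 0.59 [594.7 -38.3]
sander [ 75.9 158.4] 0.88 [600.3  60.8]
idler [108.4  93.8] 0.76 [660.6 -48.6]
```

View pics/w1.png

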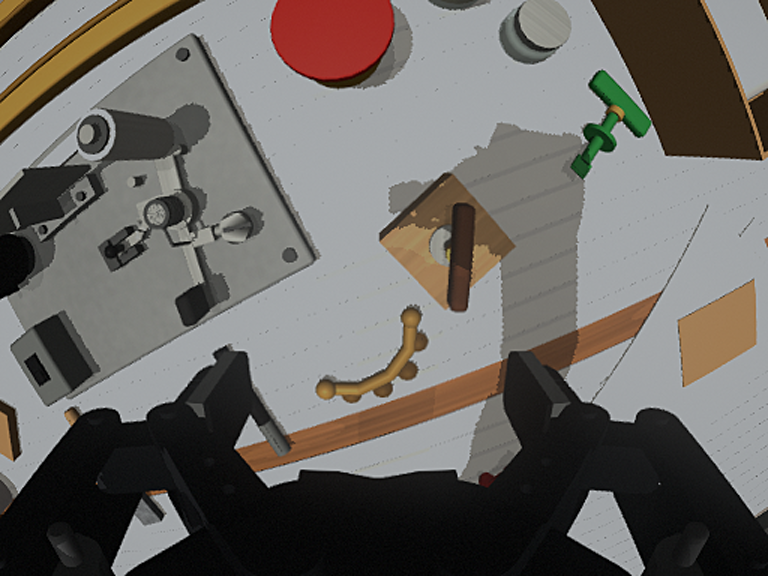

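Converted, 25 mm / 1000 = 0.025, 20 mm / 1000 = 0.02.

Request:
run_rows(
  motion=[
    [[0, 0.02, 0.025, 0, 0, 0, 85], [0, 0.02, 0.025, 0, 0, 0, 85], [0, 0.02, 0.02, 0, 0, 0, 85], [0, 0, 0, 0, 0, 0, 85], [0, 0, 0, 0, 0, 0, 85]],
  ],
)

```text
clock: 4.95
eef_pos: [468.8, -259.2, 211.3]
tool_rot: [-3.141, 0.0, -0.382]
force: [0.6, 0.4, 0.6]
width: 84.7
gripper_force: 0.0
```

```bash
python3 - <<'E'
from h import *
np.set_printoptions(precision=1,suppress=True)
k=[atz('top',(340,217.2),110)]
st=read_state()
w,_=cams.get_image('wrist');save('w2',w,(130,80,400,290),2.9)
for nm,z in(('key_grip',103),('key_collar',50),('stand_bore',50)):
    for m in models.mark_of(nm,'wrist')[:2]: print(nm,np.round(m['position'],1),round(m['confidence'],2),atz('wrist',m['position'],z,st)[:2])
go((468,-261,130),-.38)
E
```

```text
key_grip [401.   57.2] 0.7 [ 532.4 -431.5]
key_grip [172.4  21.5] 0.62 [ 631.4 -251.8]
key_collar [380.1  84.3] 0.84 [ 511.1 -425.4]
key_collar [251.7 175.5] 0.82 [ 467.8 -259.7]
stand_bore [253.1 173.4] 0.61 [ 469.4 -261.9]
clk 5.15 at [ 469.9 -258.5  212.3] rot [-3.1 -0.  -0.4] w 85.1 j7 -1.37 F [-0.   1.  -0.7]
tool d [-1.   3.1 82.3]
rotvec [-0. -0.  0.]
```

View pics/w2.png

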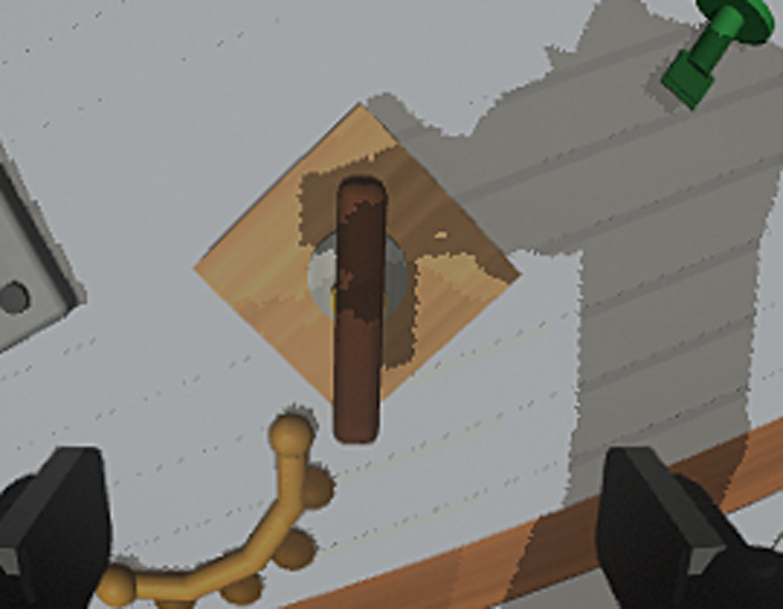

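```bash
python3 - <<'E'
from h import *
np.set_printoptions(precision=1,suppress=True)
st=read_state();f=lambda u,v,z:atz('wrist',(130+u/2.9,80+v/2.9),z,st)
a,b=f(362,180,114),f(356,441,114);d=a-b
print(a,b,(a+b)/2,np.linalg.norm(d),np.arctan2(d[1],d[0]))
l,r=f(193,268,50),f(520,272,50);print('stand',(l+r)/2,np.linalg.norm(l-r),'collar',(f(307,275,50)+f(409,275,50))/2)
g=(a+b)/2; go((g[0],g[1],103-18.7),np.arctan2(d[1],d[0]))
E
```

```text
[ 507.3 -276.9  114. ] [ 434.5 -246.2  114. ] [ 470.9 -261.6  114. ] 78.94749091822311 -0.39840823344051973
stand [ 471.2 -261.4   50. ] 119.91320201047937 collar [ 469.1 -261.1   50. ]
clk 5.15 at [ 469.9 -258.5  212.3] rot [-3.1 -0.  -0.4] w 85.1 j7 -1.37 F [-0.   1.  -0.7]
tool d [  1.8   2.5 128. ]
rotvec [-0. -0.  0.]
```

Converted, 30 mm / 1000 = 0.03, 25 mm / 1000 = 0.025, 0.018 rad / 1.5708 = 0.0115.

Request:
run_rows(
  motion=[
    [[0.0015, 0.0025, 0.02, 0, 0, 0.0115, 85], [0, 0, 0.03, 0, 0, 0, 85], [0, 0, 0.03, 0, 0, 0, 85], [0, 0, 0.025, 0, 0, 0, 85], [0, 0, 0.015, 0, 0, 0, 85], [0, 0, 0.007, 0, 0, 0, 85], [0, 0, 0, 0, 0, 0, 0], [0, 0, 0, 0, 0, 0, 0], [0, 0, 0, 0, 0, 0, 0], [0, 0, 0, 0, 0, 0, 0], [0, 0, 0, 0, 0, 0, 0], [0, 0, 0, 0, 0, 0, 0]],
  ],
)

```text
clock: 6.35
eef_pos: [469.5, -262.3, 84.9]
tool_rot: [-3.141, -0.001, -0.399]
force: [-0.3, 0.4, 3.4]
width: 13.0
gripper_force: 63.1
```

Request:
run_rows(
  motion=[
    [[0, 0, 0, 0, 0, 0, 0], [0, 0, 0, 0, 0, 0, 0], [0, 0, 0, 0, 0, 0, 0]],
  ],
)

```text
clock: 6.65
eef_pos: [469.6, -262.3, 84.9]
tool_rot: [-3.141, -0.001, -0.399]
force: [-0.6, -0.1, 6.6]
width: 13.1
gripper_force: 63.5
```

Converted, -30 mm / 1000 = -0.03, -15 mm / 1000 = -0.015.

Request:
run_rows(
  motion=[
    [[0, 0, -0.005, 0, 0, 0, 0], [0, 0, -0.015, 0, 0, 0, 0], [0, 0, -0.03, 0, 0, 0, 0], [0, 0, -0.03, 0, 0, 0, 0], [0, 0, -0.03, 0, 0, 0, 0], [0, 0, 0, 0, 0, 0, 0]],
  ],
)

```text
clock: 7.25
eef_pos: [471.0, -263.6, 197.9]
tool_rot: [3.141, -0.007, -0.399]
force: [0.5, 0.2, -1.6]
width: 13.3
gripper_force: 62.6
```

```bash
python3 - <<'E'
from h import *
go((495,-75,195))
E
```

```text
clk 7.25 at [ 471.  -263.6  197.9] rot [ 3.1409 -0.007  -0.3994] w 13.3 j7 -1.37 F [ 0.5  0.2 -1.6]
tool d [ -51.3 -183.1    2.4]
```

Converted, -38 mm / 1000 = -0.038, -36 mm / 1000 = -0.036.

Request:
run_rows(
  motion=[
    [[-0.01, -0.036, 0, 0, 0, 0, 0], [-0.01, -0.036, 0, 0, 0, 0, 0], [-0.01, -0.036, 0, 0, 0, 0, 0], [-0.01, -0.036, 0, 0, 0, 0, 0], [-0.011, -0.038, 0, 0, 0, 0, 0], [0, 0, 0, 0, 0, 0, 0], [0, 0, 0, 0, 0, 0, 0], [0, 0, 0, 0, 0, 0, 0]],
  ],
)

```text
clock: 8.05
eef_pos: [492.2, -75.8, 193.8]
tool_rot: [3.14, 0.001, -0.401]
force: [0.7, 0.5, -1.7]
width: 13.3
gripper_force: 62.6
```

```bash
python3 - <<'E'
from h import *
np.set_printoptions(precision=1,suppress=True)
st=read_state();np.save('st3.npy',st,allow_pickle=True)
w,_=cams.get_image('wrist');save('w3',w,(130,60,370,240),3.3)
for nm,z in(('key_grip',103),('key',103),('lock_slot',40),('lever_mid',58),('pivot',20)):
    for m in models.mark_of(nm,'wrist')[:2]: print(nm,np.round(m['position'],1),round(m['confidence'],2),atz('wrist',m['position'],z,st)[:2])
go((0,0,0))
E
```

```text
key_grip [249.2 258.7] 0.91 [437.1 -51.1]
key_grip [500.4  44.3] 0.69 [ 538.  -372.4]
key [487.3  86.5] 0.84 [ 501.7 -332.2]
key [250.6 197.2] 0.6 [489.3 -74.5]
lock_slot [243.  115.3] 0.75 [552.5 -93. ]
lever_mid [202.  185.5] 0.8 [506.2 -30. ]
pivot [183.4 100.4] 0.59 [593.3 -40.5]
clk 8.35 at [492.7 -75.5 194.3] rot [ 3.1 -0.  -0.4] w 13.3 j7 -1.72 F [ 0.8 -0.1 -1.9]
tool d [-483.2  122.7  194.3]
```

View pics/w3.png

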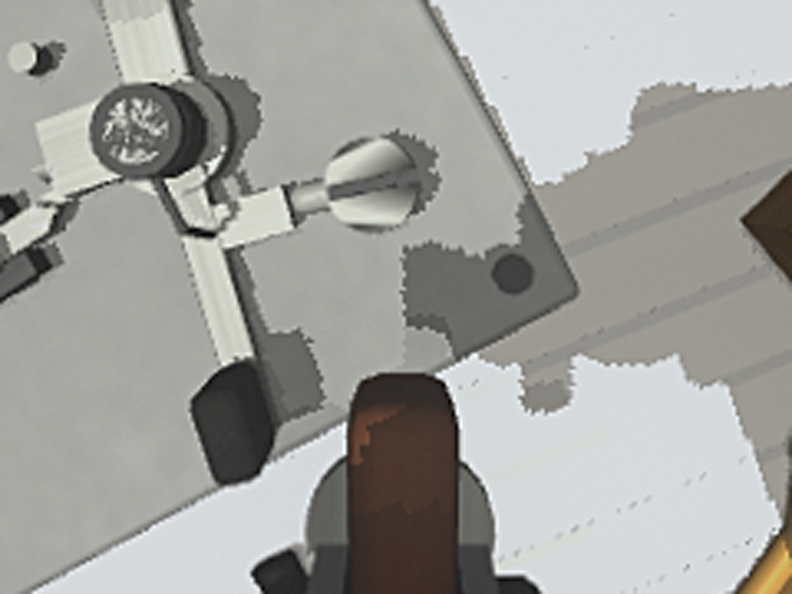

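```bash
python3 - <<'E'
from h import *
np.set_printoptions(precision=1,suppress=True)
st=read_state()
w=np.mean([cams.get_image('wrist')[0].astype(float) for _ in range(3)],0).astype(np.uint8)
save('w4',w,(222,95,266,135),13)
E
```

```text
(no output)
```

View pics/w4.png

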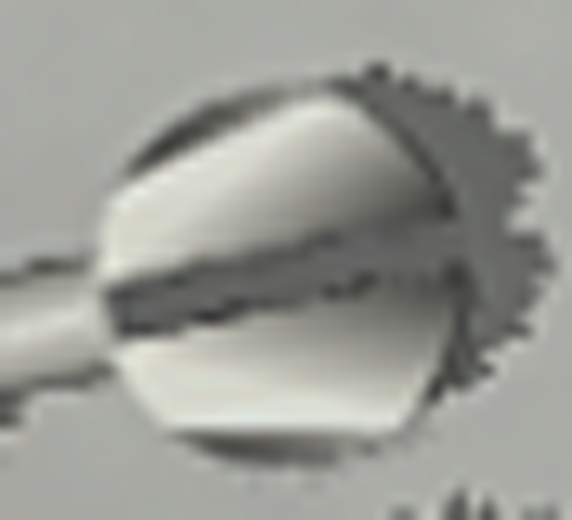

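```bash
python3 - <<'E'
from h import *
np.set_printoptions(precision=2,suppress=True)
st=read_state();f=lambda u,v,z:atz('wrist',(222+(u+.5)/13-.5,95+(v+.5)/13-.5),z,st)
a,b=f(112,314,48),f(440,240,48);d=b-a
print(a,b,np.linalg.norm(f(100,273,48)-f(465,273,48)),'yaw',np.arctan2(d[1],d[0]))
c=f(283,274,48);print('centre',c,f(283,274,40))
for m in models.mark_of('lock_slot','wrist')[:1]: print(m, atz('wrist',m['position'],40,st))
H=np.array(cams.calibration('wrist')['hand_eye']);
# where does grip point key appear? pixel of own handle for hand-eye check skipped
print(ray('wrist',(243,115),st)[0],st['qpos'],st['eef_pos'],st['tool_rot'])
# bed corner, hole: corner crop3 (578,292) z=20
g=lambda u,v,z:atz('wrist',(130+(u+.5)/3.3-.5,60+(v+.5)/3.3-.5),z,st)
print('corner',g(578,292,20),'lever top',g(232,395,81),'post',g(132,130,76),'bed edge pt',g(215,490,20),g(425,0,20))
E
```

```text
[555.21 -79.58  48.  ] [ 550.75 -104.16   48.  ] 27.11024659156776 yaw -1.750165644633317
centre [552.94 -92.45  48.  ] [552.89 -92.2   40.  ]
{'position': [244.6, 115.8], 'confidence': 0.94} [552.22 -93.31  40.  ]
[ 554.71 -101.37  337.68] [-0.05  0.47  0.21  1.98 -0.15  0.7  -1.72] [492.85 -74.99 194.35] [-3.14 -0.   -0.4 ]
corner [ 495.15 -139.48   20.  ] lever top [516.72 -35.63  81.  ] post [593.88 -39.32  76.  ] bed edge pt [479.57   0.11  20.  ] [ 602.18 -129.7    20.  ]
```

Converted, -0.149 rad / 1.5708 = -0.0949.

Request:
run_rows(
  motion=[
    [[0, 0, 0, 0, 0, -0.0949, 0], [0, 0, 0, 0, 0, -0.0949, 0], [0, 0, 0, 0, 0, -0.0949, 0], [0, 0, 0, 0, 0, -0.0949, 0], [0, 0, 0, 0, 0, -0.0949, 0], [0, 0, 0, 0, 0, -0.0949, 0], [0, 0, 0, 0, 0, -0.0949, 0], [0, 0, 0, 0, 0, -0.0949, 0], [0, 0, 0, 0, 0, -0.0949, 0], [0, 0, 0, 0, 0, -0.0949, 0], [0, 0, 0, 0, 0, -0.0949, 0], [0, 0, 0, 0, 0, -0.0949, 0]],
  ],
)

```text
clock: 9.75
eef_pos: [492.9, -74.9, 194.4]
tool_rot: [3.141, 0.0, 1.395]
force: [0.4, -0.5, -2.1]
width: 13.0
gripper_force: 62.5
```

Request:
run_rows(
  motion=[
    [[0, 0, 0, 0, 0, 0, 0], [0, 0, 0, 0, 0, 0, 0]],
  ],
)

```text
clock: 9.95
eef_pos: [492.9, -74.9, 194.3]
tool_rot: [3.142, -0.0, 1.385]
force: [-0.5, -0.1, -1.0]
width: 13.5
gripper_force: 62.5
```

```bash
python3 - <<'E'
from h import *
go((552.3,-93.3,140),1.392)
E
```

```text
clk 9.95 at [492.9 -74.9 194.3] rot [ 3.1416e+00 -1.0000e-04  1.3848e+00] w 13.5 j7 -0.31 F [-0.5 -0.1 -1. ]
tool d [-7.1 61.8 54.3]
rotvec [ 0.     -0.0001 -0.0072]
```

Converted, 22 mm / 1000 = 0.022, 20 mm / 1000 = 0.02, -0.005 rad / 1.5708 = -0.0032.

Request:
run_rows(
  motion=[
    [[-0.0025, 0.022, 0, 0, 0, -0.0032, 0], [-0.0025, 0.02, 0, 0, 0, 0, 0], [-0.002, 0.02, 0.01, 0, 0, 0, 0], [0, 0, 0.022, 0, 0, 0, 0], [0, 0, 0.02, 0, 0, 0, 0], [0, 0, 0, 0, 0, 0, 0], [0, 0, 0, 0, 0, 0, 0], [0, 0, 0, 0, 0, 0, 0]],
  ],
)

```text
clock: 10.75
eef_pos: [553.5, -92.5, 143.4]
tool_rot: [3.14, -0.0, 1.393]
force: [1.6, -0.3, -1.5]
width: 13.0
gripper_force: 62.3
```

```bash
python3 - <<'E'
from h import *
go((552.3,-93.3,122),1.39)
w,_=cams.get_image('wrist');s,_=cams.get_image('scene')
A=cv2.resize(s[175:245,180:250],(400,400),interpolation=cv2.INTER_CUBIC);B=cv2.resize(w[140:340,160:360],(400,400),interpolation=cv2.INTER_CUBIC)
cv2.imwrite('pics/w5.png',np.hstack([A,B]))
E
```

```text
clk 10.75 at [553.5 -92.5 143.4] rot [ 3.1396 -0.      1.3931] w 13.0 j7 -0.3 F [ 1.6 -0.3 -1.5]
tool d [-1.  -1.1 21.4]
rotvec [ 0.002  -0.      0.0031]
```

View pics/w5.png

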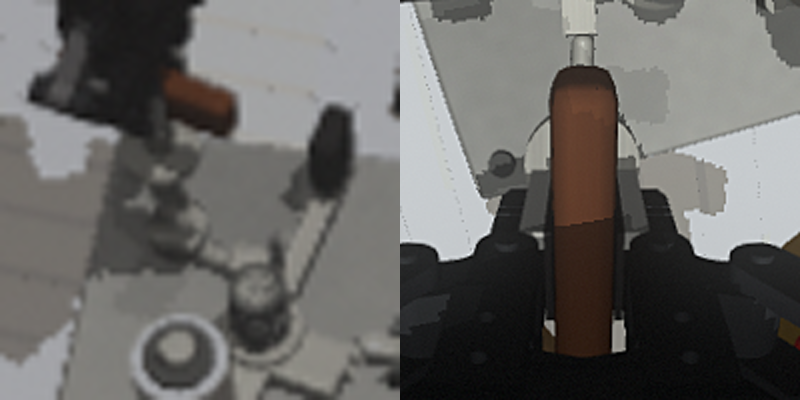

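Converted, 6 mm / 1000 = 0.006, 5 mm / 1000 = 0.005.

Request:
run_rows(
  motion=[
    [[-0.001, -0.001, 0.006, 0, 0, 0, 0], [0, 0, 0.005, 0, 0, 0, 0], [0, 0, 0.003, 0, 0, 0, 0], [0, 0, 0.002, 0, 0, 0, 0], [0, 0, 0.001, 0, 0, 0, 0], [0, 0, 0, 0, 0, 0, 0], [0, 0, 0, 0, 0, 0, 0]],
  ],
)

```text
clock: 11.55
eef_pos: [551.8, -93.4, 125.2]
tool_rot: [3.141, -0.0, 1.394]
force: [0.3, -0.3, -2.5]
width: 12.8
gripper_force: 62.6
```

Request:
run_rows(
  motion=[
    [[0, 0, 0.001, 0, 0, 0, 0], [0, 0, 0.001, 0, 0, 0, 0], [0, 0, 0, 0, 0, 0, 0], [0, 0, 0, 0, 0, 0, 0]],
  ],
)

```text
clock: 11.95
eef_pos: [552.2, -93.4, 123.4]
tool_rot: [3.14, -0.0, 1.394]
force: [1.8, -0.2, -1.7]
width: 12.6
gripper_force: 62.6
```

Converted, 1 mm / 1000 = 0.001, 0.7 mm / 1000 = 0.0007.

Request:
run_rows(
  motion=[
    [[0, 0, 0.001, 0, 0, 0, 0], [0, 0, 0.001, 0, 0, 0, 0], [0, 0, 0.0007, 0, 0, 0, 0], [0, 0, 0, 0, 0, 0, 0], [0, 0, 0, 0, 0, 0, 0]],
  ],
)

```text
clock: 12.45
eef_pos: [552.0, -93.5, 120.6]
tool_rot: [3.141, -0.0, 1.394]
force: [4.5, -0.5, -2.9]
width: 13.0
gripper_force: 62.3
```

Converted, 0.6 mm / 1000 = 0.0006, -0.1 rad / 1.5708 = -0.0637.

Request:
run_rows(
  motion=[
    [[0, 0.0006, 0, 0, 0, -0.0382, 0], [0, 0, 0, 0, 0, -0.0637, 0], [0, 0, 0, 0, 0, -0.0637, 0], [0, 0, 0, 0, 0, 0, 0]],
  ],
)

```text
clock: 12.85
eef_pos: [552.8, -93.4, 120.6]
tool_rot: [3.14, -0.001, 1.654]
force: [3.2, -0.6, -4.0]
width: 12.9
gripper_force: 62.3
```

```bash
python3 -c "
from h import *;s=read_state();print(s['torque'],s['force'])"
```

```text
[-0.02012    -1.22737652 -0.06126248] [ 3.19052998 -0.60976769 -4.00981966]
```

Converted, -0.1 rad / 1.5708 = -0.0637.

Request:
run_rows(
  motion=[
    [[0, 0, 0, 0, 0, -0.0637, 0], [0, 0, 0, 0, 0, -0.0637, 0], [0, 0, 0, 0, 0, -0.0637, 0], [0, 0, 0, 0, 0, -0.0637, 0], [0, 0, 0, 0, 0, -0.0637, 0], [0, 0, 0, 0, 0, -0.0637, 0], [0, 0, 0, 0, 0, -0.0637, 0], [0, 0, 0, 0, 0, -0.0637, 0], [0, 0, 0, 0, 0, -0.0637, 0], [0, 0, 0, 0, 0, -0.0637, 0], [0, 0, 0, 0, 0, -0.0637, 0]],
  ],
)

```text
clock: 13.95
eef_pos: [553.2, -92.5, 120.7]
tool_rot: [3.139, 0.002, 2.756]
force: [5.4, 1.5, -3.8]
width: 13.5
gripper_force: 62.2
```

```bash
python3 -c "
from h import *;s=read_state();print(s['torque'],s['force'])"
```

```text
[ 0.52112277 -1.4568508  -0.13006257] [ 5.3568815   1.54159848 -3.75374932]
```

Converted, -0.1 rad / 1.5708 = -0.0637.

Request:
run_rows(
  motion=[
    [[0, 0, 0, 0, 0, -0.0637, 0], [0, 0, 0, 0, 0, -0.0637, 0], [0, 0, 0, 0, 0, -0.0318, 0], [0, 0, 0, 0, 0, 0, 0]],
  ],
)

```text
clock: 14.35
eef_pos: [553.2, -92.2, 120.7]
tool_rot: [3.139, 0.002, 3.003]
force: [4.8, 1.7, -1.7]
width: 13.1
gripper_force: 62.3
```

```bash
python3 -c "
from h import *;s=read_state();print(s['torque'],s['force'])"
```

```text
[ 0.55178809 -1.46535188 -0.14021419] [ 4.81556956  1.67536407 -1.74929351]
```

Request:
run_rows(
  motion=[
    [[0, 0, 0, 0, 0, -0.0318, 0], [0, 0, 0, 0, 0, 0, 0]],
  ],
)

```text
clock: 14.55
eef_pos: [553.2, -92.2, 120.7]
tool_rot: [3.139, 0.002, 3.053]
force: [4.7, 1.7, -2.9]
width: 13.2
gripper_force: 62.2
```

```bash
python3 -c "
from h import *;s=read_state();print(s['torque'],s['force'])"
```

```text
[ 0.62925336 -1.424727   -0.10295707] [ 4.7427075   1.71726981 -2.94006168]
```

Converted, -0.04 rad / 1.5708 = -0.0255.

Request:
run_rows(
  motion=[
    [[0, 0, 0, 0, 0, -0.0255, 0], [0, 0, 0, 0, 0, -0.0191, 0], [0, 0, 0, 0, 0, 0, 0]],
  ],
)

```text
clock: 14.85
eef_pos: [553.2, -92.1, 120.7]
tool_rot: [3.139, 0.002, 3.123]
force: [5.3, 2.1, -2.5]
width: 13.2
gripper_force: 62.3
```

```bash
python3 -c "
from h import *;s=read_state();print(s['torque'],s['force'])"
```

```text
[ 0.6841632  -1.50479433 -0.1510512 ] [ 5.33495983  2.14616911 -2.53760718]
```

Converted, -0.04 rad / 1.5708 = -0.0255.

Request:
run_rows(
  motion=[
    [[0, 0, 0, 0, 0, -0.0255, 0], [0, 0, 0, 0, 0, -0.0255, 0], [0, 0, 0, 0, 0, 0, 0]],
  ],
)

```text
clock: 15.15
eef_pos: [553.1, -92.2, 120.7]
tool_rot: [3.139, 0.002, -3.081]
force: [5.3, 1.5, -3.2]
width: 13.4
gripper_force: 62.5
```

```bash
python3 -c "
from h import *;s=read_state();print(s['torque'],s['force'],s['qpos'][6],s['tool_rot'])"
```

```text
[ 0.61393436 -1.43445819 -0.35949533] [ 5.32534748  1.5080111  -3.2155859 ] 1.0836112594106653 [ 3.13946726e+00  2.03149247e-03 -3.08134910e+00]
```

Converted, -40 mm / 1000 = -0.04, -30 mm / 1000 = -0.03, 0.07 rad / 1.5708 = 0.0446.

Request:
run_rows(
  motion=[
    [[0, 0, 0, 0, 0, 0.0446, 0], [0, 0, -0.004, 0, 0, 0, 0], [0, 0, -0.01, 0, 0, 0, 0], [0, 0, -0.03, 0, 0, 0, 0], [0, 0, -0.04, 0, 0, 0, 0], [0, 0, 0, 0, 0, 0, 0]],
  ],
)

```text
clock: 15.75
eef_pos: [553.7, -93.5, 209.4]
tool_rot: [-3.14, 0.006, 3.133]
force: [1.1, 1.3, -0.7]
width: 13.2
gripper_force: 62.6
```

```bash
python3 - <<'E'
from h import *
np.set_printoptions(precision=1,suppress=True)
st=read_state()
w,_=cams.get_image('wrist');save('w6',w,None,1.5)
for nm,z in(('key_grip',103),('stand_bore',50),('lock_slot',40),('lever_mid',58)):
    for m in models.mark_of(nm,'wrist')[:2]: print(nm,np.round(m['position'],1),round(m['confidence'],2),atz('wrist',m['position'],z,st)[:2])
go((470.3,-262,205))
E
```

```text
key_grip [251.5 258.4] 0.65 [622.8 -94.8]
stand_bore [ 96.9 103.7] 0.8 [ 470.4 -264.2]
lock_slot [367.4 202.8] 0.69 [589.4  40.1]
lock_slot [149.4 251.7] 0.69 [ 651.  -220.8]
lever_mid [315.9 128. ] 0.93 [504.1 -29.7]
lever_mid [288.5 254.1] 0.57 [642.7 -53.7]
clk 16.0 at [550.5 -94.1 203.4] rot [-3.1 -0.   3.1] w 13.5 j7 1.13 F [-0.1 -0.6 -2.3]
tool d [  78.8 -168.5   -1.2]
```

View pics/w6.png

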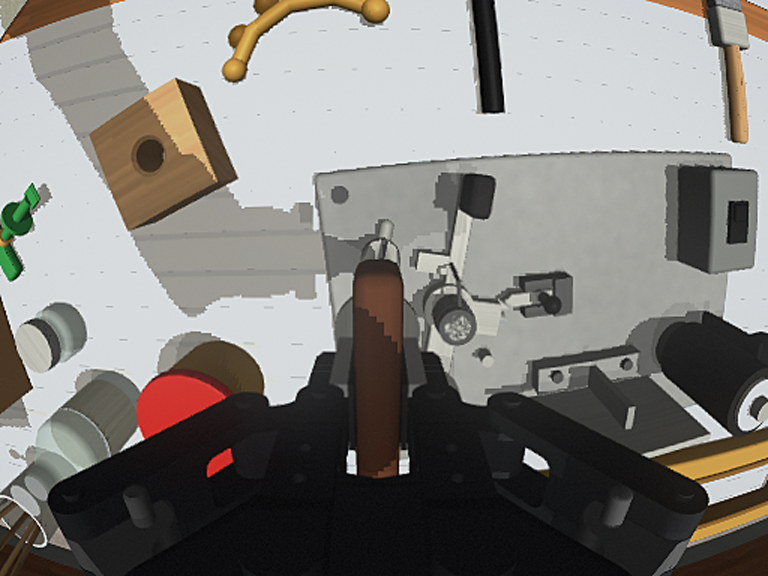

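Converted, -34 mm / 1000 = -0.034, -33 mm / 1000 = -0.033.

Request:
run_rows(
  motion=[
    [[0.015, -0.033, 0, 0, 0, 0, 0], [0.016, -0.034, 0, 0, 0, 0, 0], [0.016, -0.034, 0, 0, 0, 0, 0], [0.016, -0.034, 0, 0, 0, 0, 0], [0.016, -0.033, 0, 0, 0, 0, 0], [0, 0, 0.01, 0, 0, 0, 0], [0, 0, 0.02, 0, 0, 0, 0], [0, 0, 0.02, 0, 0, 0, 0], [0, 0, 0, 0, 0, 0, 0], [0, 0, 0, 0, 0, 0, 0], [0, 0, 0, 0, 0, 0, 0]],
  ],
)

```text
clock: 17.1
eef_pos: [472.4, -260.6, 155.2]
tool_rot: [-3.142, 0.001, 3.134]
force: [0.6, 0.4, -2.3]
width: 13.0
gripper_force: 62.5
```

```bash
python3 - <<'E'
from h import *
np.set_printoptions(precision=1,suppress=True)
go((470.3,-262,86))
st=read_state()
w,_=cams.get_image('wrist')
for nm,z in(('stand_bore',50),):
    for m in models.mark_of(nm,'wrist')[:2]: print(nm,np.round(m['position'],1),round(m['confidence'],2),atz('wrist',m['position'],z,st)[:2])
E
```

```text
clk 17.1 at [ 472.4 -260.6  155.2] rot [-3.1  0.   3.1] w 13.0 j7 1.38 F [ 0.6  0.4 -2.3]
tool d [ 2.2 -1.4 69.2]
stand_bore [252.7 189.5] 0.63 [ 472.9 -260.1]
stand_bore [131.7 296.7] 0.57 [ 592.  -391.3]
```

Converted, 10 mm / 1000 = 0.01, 8 mm / 1000 = 0.008.

Request:
run_rows(
  motion=[
    [[0.002, -0.0014, 0.01, 0, 0, 0, 0], [0, 0, 0.01, 0, 0, 0, 0], [0, 0, 0.008, 0, 0, 0, 0], [0, 0, 0.008, 0, 0, 0, 0], [0, 0, 0, 0, 0, 0, 0], [0, 0, 0, 0, 0, 0, 0]],
  ],
)

```text
clock: 17.8
eef_pos: [469.8, -262.1, 118.3]
tool_rot: [3.141, -0.0, 3.134]
force: [-0.2, -0.7, -1.3]
width: 13.2
gripper_force: 62.5
```

Request:
run_rows(
  motion=[
    [[0, 0, 0.01, 0, 0, 0, 0], [0, 0, 0.01, 0, 0, 0, 0], [0, 0, 0.005, 0, 0, 0, 0], [0, 0, 0.004, 0, 0, 0, 0], [0, 0, 0, 0, 0, 0, 0], [0, 0, 0, 0, 0, 0, 0]],
  ],
)

```text
clock: 18.4
eef_pos: [469.9, -262.2, 89.6]
tool_rot: [3.141, 0.0, 3.134]
force: [0.1, -1.3, -1.9]
width: 13.1
gripper_force: 62.6
```

Converted, 2 mm / 1000 = 0.002, 0.5 mm / 1000 = 0.0005.

Request:
run_rows(
  motion=[
    [[0, 0, 0.002, 0, 0, 0, 0], [0, 0, 0.002, 0, 0, 0, 0], [0, 0, 0.0005, 0, 0, 0, 0], [0, 0, 0, 0, 0, 0, 0]],
  ],
)

```text
clock: 18.8
eef_pos: [469.7, -262.3, 85.1]
tool_rot: [-3.142, -0.0, 3.134]
force: [0.4, 0.1, -1.8]
width: 13.0
gripper_force: 62.6
```

Request:
run_rows(
  motion=[
    [[0, 0, 0, 0, 0, 0, 40], [0, 0, 0, 0, 0, 0, 85], [0, 0, 0, 0, 0, 0, 85], [0, 0, 0, 0, 0, 0, 85], [0, 0, 0, 0, 0, 0, 85], [0, 0, 0, 0, 0, 0, 85]],
  ],
)

```text
clock: 19.4
eef_pos: [469.8, -262.3, 85.2]
tool_rot: [-3.142, 0.0, 3.134]
force: [-0.6, 0.4, 1.1]
width: 84.7
gripper_force: 0.0
```

The rows are not in the units I measure in: shifts go in shares of 1000 mm and turns go in shares of pi/2 rad. I convert before sending: -45 mm / 1000 = -0.045, -40 mm / 1000 = -0.04.

Request:
run_rows(
  motion=[
    [[0, 0, -0.01, 0, 0, 0, 85], [0, 0, -0.03, 0, 0, 0, 85], [0, 0, -0.04, 0, 0, 0, 85], [0, 0, -0.045, 0, 0, 0, 85], [-0.022, 0.037, 0, 0, 0, 0, 85], [-0.022, 0.038, 0, 0, 0, 0, 85], [-0.022, 0.038, 0, 0, 0, 0, 85], [-0.022, 0.038, 0, 0, 0, 0, 60], [-0.022, 0.038, 0, 0, 0, 0, 30], [-0.01, 0.038, 0, 0, 0, 0, 0], [0, 0, 0, 0, 0, 0, 0], [0, 0, 0, 0, 0, 0, 0]],
  ],
)

```text
clock: 20.6
eef_pos: [591.5, -34.8, 210.7]
tool_rot: [3.141, 0.0, 3.137]
force: [0.5, -0.6, -0.2]
width: 11.8
gripper_force: 0.0
```

```bash
python3 - <<'E'
from h import *
np.set_printoptions(precision=1,suppress=True)
go((575,-30,210))
st=read_state()
w,_=cams.get_image('wrist');save('w7',w,None,1.5)
for nm,z in(('lever_mid',58),('pivot',20),('stand_bore',50),('lock_slot',40),('key_grip',103),('key_collar',50)):
    for m in models.mark_of(nm,'wrist')[:2]: print(nm,np.round(m['position'],1),round(m['confidence'],2),atz('wrist',m['position'],z,st)[:2])
E
```

```text
clk 20.6 at [591.5 -34.8 210.7] rot [3.1 0.  3.1] w 11.8 j7 1.05 F [ 0.5 -0.6 -0.2]
tool d [16.5  4.7  0.7]
lever_mid [259.   92.4] 0.83 [506.2 -27.7]
lever_mid [326.5 178.3] 0.23 [592.9  42.9]
pivot [243.7 171. ] 0.79 [593.1 -44.4]
stand_bore [57.1 75.6] 0.91 [ 467.8 -262.7]
lock_slot [197.7 137.9] 0.87 [552.4 -92.6]
key_grip [26.7 78.3] 0.56 [ 473.3 -265.8]
key_collar [55.5 76.6] 0.7 [ 468.6 -265.2]
```

View pics/w7.png

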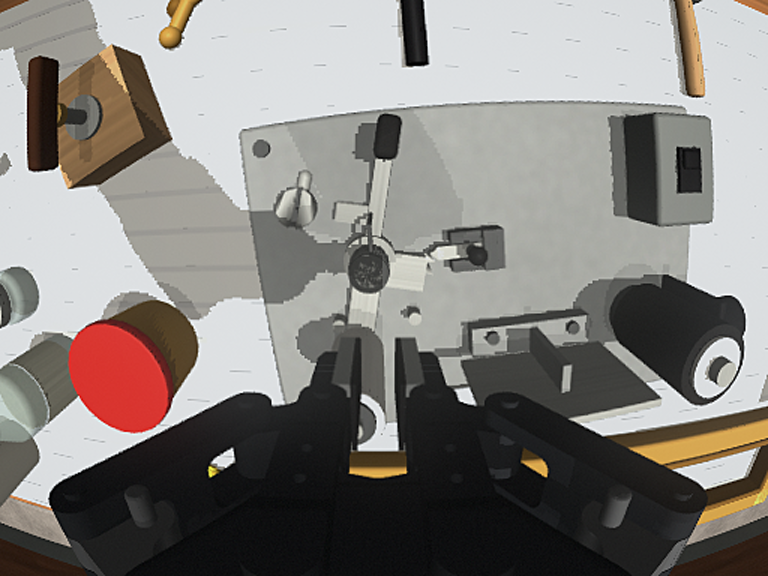

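Converted, 0.145 rad / 1.5708 = 0.0923.

Request:
run_rows(
  motion=[
    [[0, 0, 0, 0, 0, 0.0923, 0], [0, 0, 0, 0, 0, 0.0923, 0], [0, 0, 0, 0, 0, 0.0923, 0], [0, 0, 0, 0, 0, 0.0923, 0], [0, 0, 0, 0, 0, 0.0923, 0], [0, 0, 0, 0, 0, 0.0923, 0], [0, 0, 0, 0, 0, 0.0923, 0], [0, 0, 0, 0, 0, 0.0923, 0], [0, 0, 0, 0, 0, 0.0923, 0], [0, 0, 0, 0, 0, 0.0923, 0], [0, 0, 0, 0, 0, 0.0923, 0], [0, 0, 0, 0, 0, 0.0637, 0]],
  ],
)

```text
clock: 22.15
eef_pos: [591.4, -36.7, 210.2]
tool_rot: [3.142, -0.0, 1.433]
force: [-0.1, 0.4, 0.4]
width: -0.1
gripper_force: 0.0
```

```bash
python3 - <<'E'
from h import *
go((510,6,210),1.444)
E
```

```text
clk 22.15 at [591.4 -36.7 210.2] rot [ 3.1415e+00 -1.0000e-04  1.4330e+00] w -0.1 j7 -0.36 F [-0.1  0.4  0.4]
tool d [ 31.1 -86.5   0.2]
rotvec [ 0.0001 -0.0001 -0.011 ]
```

Converted, 40 mm / 1000 = 0.04, 35 mm / 1000 = 0.035.

Request:
run_rows(
  motion=[
    [[0.01, -0.028, 0, 0, 0, 0, 0], [0.01, -0.029, 0, 0, 0, 0, 0], [0.011, -0.0295, 0, 0, 0, 0, 0], [0, 0, 0, 0, 0, 0, 0], [0, 0, 0.03, 0, 0, 0, 0], [0, 0, 0.04, 0, 0, 0, 0], [0, 0, 0.035, 0, 0, 0, 0], [0, 0, 0, 0, 0, 0, 0], [0, 0, 0, 0, 0, 0, 0]],
  ],
)

```text
clock: 23.05
eef_pos: [510.2, 5.7, 105.3]
tool_rot: [-3.141, -0.0, 1.438]
force: [-0.5, 0.2, 0.6]
width: -0.1
gripper_force: 0.0
```

```bash
python3 - <<'E'
from h import *
np.set_printoptions(precision=1,suppress=True)
go((510,6,45),1.444)
st=read_state()
w,_=cams.get_image('wrist');s,_=cams.get_image('scene')
for nm,z in(('lever_mid',58),):
    for m in models.mark_of(nm,'wrist')[:2]: print(nm,np.round(m['position'],1),round(m['confidence'],2),atz('wrist',m['position'],z,st)[:2])
A=cv2.resize(s[160:250,190:280],(400,400),interpolation=cv2.INTER_CUBIC);B=cv2.resize(w[150:384,140:374],(400,400),interpolation=cv2.INTER_CUBIC)
cv2.imwrite('pics/w8.png',np.hstack([A,B]))
E
```

```text
clk 23.05 at [510.2   5.7 105.3] rot [-3.1 -0.   1.4] w -0.1 j7 -0.53 F [-0.5  0.2  0.6]
tool d [ 0.3 -0.2 60.3]
rotvec [-0. -0. -0.]
```

View pics/w8.png

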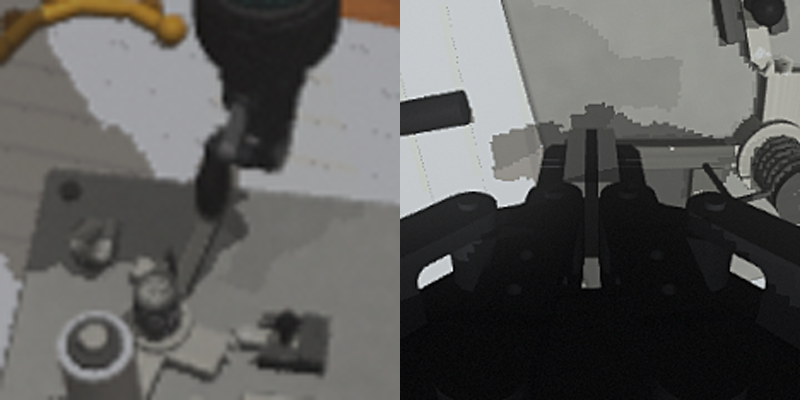

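The fingers stand clear on the lever's +y side, with the lever at about (212,175) in the left crop. Next I descend and push.

Converted, 15 mm / 1000 = 0.015, 10 mm / 1000 = 0.01.

Request:
run_rows(
  motion=[
    [[0, 0, 0.015, 0, 0, 0, 0], [0, 0, 0.01, 0, 0, 0, 0], [0, 0, 0.015, 0, 0, 0, 0], [0, 0, 0.015, 0, 0, 0, 0], [0, 0, 0.005, 0, 0, 0, 0], [0, 0, 0, 0, 0, 0, 0], [-0.004, 0, 0, 0, 0, 0, 0], [-0.004, 0, 0, 0, 0, 0, 0], [-0.004, 0, 0, 0, 0, 0, 0], [0, 0, 0, 0, 0, 0, 0]],
  ],
)

```text
clock: 24.2
eef_pos: [508.3, -7.2, 45.5]
tool_rot: [3.141, 0.001, 1.437]
force: [-1.0, 0.6, 0.2]
width: 0.1
gripper_force: 0.0
```

Converted, -3 mm / 1000 = -0.003.

Request:
run_rows(
  motion=[
    [[-0.003, 0, 0, 0, 0, 0, 0], [-0.003, 0, 0, 0, 0, 0, 0], [0, 0, 0, 0, 0, 0, 0]],
  ],
)

```text
clock: 24.5
eef_pos: [507.9, -10.1, 45.3]
tool_rot: [3.141, -0.003, 1.44]
force: [-0.3, 3.8, 1.0]
width: -0.1
gripper_force: 2.1
```

Request:
run_rows(
  motion=[
    [[-0.003, 0, 0, 0, 0, 0, 0], [-0.003, 0, 0, 0, 0, 0, 0], [0, 0, 0, 0, 0, 0, 0]],
  ],
)

```text
clock: 24.8
eef_pos: [507.1, -14.1, 45.3]
tool_rot: [3.141, -0.005, 1.442]
force: [-0.8, 9.5, 2.0]
width: -0.2
gripper_force: 4.4
```

Converted, -2.65 mm / 1000 = -0.0027, -0.55 mm / 1000 = -0.0006, -0.03 rad / 1.5708 = -0.0191.

Request:
run_rows(
  motion=[
    [[-0.0027, -0.0006, 0, 0, 0, -0.0191, 0], [-0.0027, -0.0006, 0, 0, 0, -0.0191, 0], [-0.0027, -0.0006, 0, 0, 0, -0.0191, 0], [-0.0027, -0.0006, 0, 0, 0, -0.0191, 0], [-0.0027, -0.0006, 0, 0, 0, -0.0191, 0], [0, 0, 0, 0, 0, 0, 0]],
  ],
)

```text
clock: 25.4
eef_pos: [504.1, -26.8, 45.3]
tool_rot: [3.139, -0.005, 1.593]
force: [0.7, 9.4, 0.6]
width: -0.2
gripper_force: 4.7
```

Request:
run_rows(
  motion=[
    [[-0.0027, -0.0006, 0, 0, 0, -0.0191, 0], [-0.0027, -0.0006, 0, 0, 0, -0.0191, 0], [-0.0027, -0.0006, 0, 0, 0, -0.0191, 0], [-0.0027, -0.0006, 0, 0, 0, -0.0191, 0], [0, 0, 0, 0, 0, 0, 0]],
  ],
)

```text
clock: 25.9
eef_pos: [503.0, -36.0, 45.4]
tool_rot: [3.137, -0.007, 1.714]
force: [0.2, 12.4, 0.1]
width: 0.0
gripper_force: 5.9
```

```bash
python3 - <<'E'
from h import *
st=read_state();p=np.array(st['eef_pos'])[:2]-[592,-40];x=np.array([np.cos(st['tool_rot'][2]),np.sin(st['tool_rot'][2])])
q=p-18.5*x;print(np.arctan2(q[1],q[0])%6.2832-3.014,np.hypot(*q),st['torque'])
E
```

```text
0.29232896308534473 87.56691726937561 [ 2.34553212 -0.06314499  0.07626781]
```

Converted, -2.65 mm / 1000 = -0.0027, -0.55 mm / 1000 = -0.0006, -0.03 rad / 1.5708 = -0.0191.

```bash
cat > ang.py <<'E'
from h import *
st=read_state();p=np.array(st['eef_pos'])[:2]-[592,-40];x=np.array([np.cos(st['tool_rot'][2]),np.sin(st['tool_rot'][2])])
q=p-18.5*x;print('theta',np.arctan2(q[1],q[0])%6.2832-3.014,np.hypot(*q),'Fpush',-np.dot(x,st['force'][:2])*-1)
E
```

Request:
run_rows(
  motion=[
    [[-0.0027, -0.0006, 0, 0, 0, -0.0191, 0], [-0.0027, -0.0006, 0, 0, 0, -0.0191, 0], [-0.0027, -0.0006, 0, 0, 0, -0.0191, 0], [-0.0027, -0.0006, 0, 0, 0, -0.0191, 0], [0, 0, 0, 0, 0, 0, 0]],
  ],
)

```text
clock: 26.4
eef_pos: [503.1, -46.9, 45.4]
tool_rot: [3.135, -0.006, 1.834]
force: [1.7, 11.6, -1.0]
width: -0.0
gripper_force: 5.9
```

```bash
python3 ang.py
```

```text
theta 0.4133803968377445 87.68952041803915 Fpush 10.740479581889652
```

Request:
run_rows(
  motion=[
    [[-0.0027, -0.0006, 0, 0, 0, -0.0191, 0], [-0.0027, -0.0006, 0, 0, 0, -0.0191, 0], [0, 0, 0, 0, 0, 0, 0]],
  ],
)

```text
clock: 26.7
eef_pos: [503.5, -51.8, 45.4]
tool_rot: [3.135, -0.006, 1.894]
force: [1.2, 13.6, -0.4]
width: 0.0
gripper_force: 6.1
```

```bash
python3 ang.py
```

```text
theta 0.4690646876052389 87.70802175576524 Fpush 12.550199816563818
```

Converted, -2 mm / 1000 = -0.002, -0.3 mm / 1000 = -0.0003, -0.02 rad / 1.5708 = -0.0127.

Request:
run_rows(
  motion=[
    [[-0.002, -0.0003, 0, 0, 0, -0.0127, 0], [-0.002, -0.0002, 0, 0, 0, 0, 0], [0, 0, 0, 0, 0, 0, 0]],
  ],
)

```text
clock: 27.0
eef_pos: [503.6, -52.9, 45.4]
tool_rot: [3.134, -0.009, 1.916]
force: [-1.4, 18.8, 1.3]
width: -0.2
gripper_force: 8.9
```

```bash
python3 ang.py
```

```text
theta 0.4812098528465172 87.60644457819222 Fpush 18.152900328138507
```

Request:
run_rows(
  motion=[
    [[-0.002, 0, 0, 0, 0, 0, 0], [-0.002, 0, 0, 0, 0, 0, 0], [0, 0, 0, 0, 0, 0, 0]],
  ],
)

```text
clock: 27.3
eef_pos: [503.5, -53.1, 45.4]
tool_rot: [3.135, -0.013, 1.919]
force: [-5.6, 26.2, 4.4]
width: -0.2
gripper_force: 13.2
```

```bash
python3 ang.py
```

```text
theta 0.4831660673098157 87.6529717826938 Fpush 26.555997877618317
```

Request:
run_rows(
  motion=[
    [[0, 0, 0, 0, 0, 0, 0], [0, 0, 0, 0, 0, 0, 0], [0, 0, 0, 0, 0, 0, 0], [0, 0, 0, 0, 0, 0, 0]],
  ],
)

```text
clock: 27.7
eef_pos: [503.5, -53.1, 45.4]
tool_rot: [3.135, -0.013, 1.919]
force: [-5.2, 26.8, 4.0]
width: -0.5
gripper_force: 13.2
```

```bash
python3 ang.py; python3 - <<'E'
from h import *
cams.get_image('top')
for nm,z in(('key_collar',50),('key_grip',103),('lever_mid',58)):
    for m in models.mark_of(nm,'top')[:5]: print(nm,round(m['confidence'],2),np.round(atz('top',m['position'],z)[:2]))
E
```

```text
theta 0.4827360767628246 87.63382506936182 Fpush 26.93222477985894
key_collar 0.58 [ 170. -220.]
key_collar 0.56 [ 496. -432.]
key_collar 0.48 [ 813. -177.]
key_collar 0.24 [592.  58.]
key_collar 0.21 [441. 419.]
key_grip 0.72 [ 674. -330.]
key_grip 0.64 [ 788. -114.]
key_grip 0.6 [ 519. -452.]
key_grip 0.56 [ 145. -173.]
```

```bash
python3 -c "
from cell import ctrl;print(ctrl.finish_job())"
```

```text
the job is handed in; nothing more can be done
None
```

The job is handed in at about 28 s of the 61 s: the lock screw is turned anticlockwise to its stop, the key is back upright in the stand, and the closed fingers hold the lever on its stop (about 0.48 rad, 27 N); I viewed 11 pictures, one over the limit of 10.

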